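# Secure a tube rack on the bench shaker: click the stop home, lock the knob under the deck

## Task

Get the blue shaker ready for a run: slide the orange stop along its rod towards the pink tube rack until it clicks home past the sprung ball, then turn the wing knob on the underside of the clear deck's front lug fully to its locked stop, its yellow end swinging from the red mark to the green mark. The stop must stay clicked home; leave the rack and everything else on the bench where it stands, let go and back the gripper away.

Things in the scene. Friction and masses are not known exactly. Their poses are not given: they have to be found in the camera images.
- shaker: blue bench shaker, fixed. Origin on the bench under the deck; at yaw 0 its +x points away from the robot, +y left. Blue housing with two dummy dials: x -45 to 115 mm, y +-130 mm, 100 mm high. Four columns from housing to deck at x -20 and 100, y +-110 mm. Two props, 14 mm diameter, bench to deck at x -45, y +-145 mm. The deck's front lug reaches 85 mm out in front of the housing; the knob hangs under it
- deck_front (a point): middle of the front top edge of the deck's lug, 185 mm above the bench, at shaker x -130, y 0. All clear, rigid, 10 mm thick (underside 175 mm above the bench): the lug is 44 mm wide and runs 75 mm back to the deck proper, shaker x -55 to 120, y +-160 mm. Red (loose) and green (locked) marks lie on the lug. 30 mm high fence on the left edge, shaker x 0 to 90, y 151 mm
- rod_ball (a point): point on the guide rod's axis at the brass sprung ball, shaker x -35, y -15 mm, 207 mm above the bench. The 12 mm rod runs along shaker y from -150 to 150 mm, 22 mm above the deck, with a 22 x 10 x 34 mm block at each end. The ball stands 3.5 mm out of the rod's top
- stop (a joint): position in m of the orange stop along the rod: 0 at the right end (centre at shaker y -125 mm), growing towards shaker +y. Plain sliding takes about 1.5 N; the ball begins to resist near 0.094, the push rises to about 6 N, and the stop clicks home at 0.110; hard end at 0.112. It stays where it is left
- stop_grip (a point): grip point in the stop's upright fin, 243 mm above the bench, axes as the shaker's. Fin 12 mm thick along x, 28 mm long along y, top 12 mm above this point; 22 mm below it lies the top of the orange sleeve, 28 mm diameter, 34 mm long along y. An aluminium paddle, 8 mm thick along y, runs from the sleeve 125 mm back along +x, its top 25 mm below this point; it ends up just short of the rack
- clamp (a joint): angle in rad of the wing knob under the deck: 0 = loose stop (yellow end at the red mark), 1.0 = locked stop (yellow end at the green mark). It grows counter-clockwise seen from above: the yellow front end moves from left to right as seen from the robot. Turning takes about 0.1 N m; it stays where it is left
- clamp_grip (a point): centre of the knob's wing on its vertical axis, 109 mm above the bench, 66 mm below the lug's underside, 14 mm behind its front edge. Wing 46 mm long along the point's x (-x end yellow), 14 mm thick along y, 18 mm above to 16 mm below this point, on a 13 mm stem. The point turns with it: yaw = shaker yaw - 0.5 + joint clamp. Reach it from the robot's side under the edge, tilted 30 to 45 degrees
- rack: pink tube rack with tubes, loose on the deck, 85 x 125 x 45 mm (57 mm with caps), origin under its centre; leave alone
- jar: white jar, 76 mm diameter, 105 mm high, origin under its centre; leave alone
- vial: small green bottle, 32 mm diameter, 62 mm high, origin under its centre; leave alone
- tipbox: pipette tip box with blue lid, 87 x 87 x 82 mm, origin under its centre; leave alone
- weight: steel weight, 44 mm diameter, 45 mm high, origin under its centre; leave alone
- pipette: white and blue pipette lying on the bench along its x, 215 mm long, 26 mm wide, 24 mm high, origin near its middle; leave alone
- cap: yellow screw cap, 28 mm diameter, 12 mm high, origin under its centre; leave alone. (Not listed, fixed, up to 225 mm high: a white instrument on the left from world y 0.36 m outwards, an aluminium case on the right from y -0.42 m outwards, and low boxes at the back beyond x 0.92 m)

How it is judged (in metres and radians):
On the way, in this order (a step that is already met when the one before it is completed fails the run):
1. the orange stop is clicked home on the ball (value of joint stop above 0.107 m and value of joint clamp below 0.8 rad), for 0.2 s.
2. the knob under the deck is turned to its locked stop (value of joint clamp above 0.9 rad and value of joint stop above 0.107 m), for 0.2 s.
At the end, for the whole second after the job is handed in: The orange stop is clicked home (joint stop above 0.107 of 0.110), the knob is at its locked stop (joint clamp above 0.9 of 1.0 rad), and every loose bystander is within 25 mm of where it stood, those that stood upright within 0.2 rad of upright (all of step 2 and distance of each of rack, jar, vial, tipbox, weight, pipette, cap from where it was at the start of the episode below 0.025 m and angle between each of rack, jar, vial, tipbox, weight, cap's own z axis and vertical below 0.2 rad); the robot touches nothing.
It fails at once if the tube rack is pushed more than 40 mm or tipped (distance of rack from where it was at the start of the episode above 0.04 m or angle between rack's own z axis and vertical above 0.4 rad).
It fails at once if something else loose on the bench is pushed more than 40 mm or tipped (distance of any of jar, vial, tipbox, weight, pipette, cap from where it was at the start of the episode above 0.04 m or angle between any of jar, vial, tipbox, weight, cap's own z axis and vertical above 0.4 rad).
It also fails if it takes over 56 s, if anything falls off the work surface, if the arm or the gripper's body presses on something with over 40 N, if the wrist force passes 120 N, or if a joint passes its speed limit or range.

## Robot

A 7-joint arm with a two-finger parallel gripper is mounted at the origin on the work surface. World frame = base frame: x ahead of the robot, y to its left, z up, the work surface at z = 0. Lengths are in mm, angles in rad, forces in N, time in s.
With the tool pointing down it reaches from about 425 to 875 mm from the base axis. Payload 4.7 kg.
Tool frame: the origin (TCP) lies on the centre line of the jaws, within the pads' length; the fingertips stand 19 mm ahead of it and the grasp point (between the pads) is the TCP (ctrl.nose_length is the z of the fingertips in the tool frame, in mm); z points along the fingers, y is the line along which they close (so a half turn about z gives the same grasp; the last joint's range is limited). The gripper opens to 87 mm and grips with 3 to 60 N. Pads are 19 mm wide; open, the fingers measure 117 mm over their backs; the gripper's body (75 mm by 190 mm) begins 51 mm behind the grasp point.
Start: joints at [-1.141, 0.321, -0.07, 1.45, 0.023, 1.371, -0.057], TCP at [262.577, 594.624, 241.587] pointing down, gripper open.
Joint ranges: [-2.86, 2.86], [-0.3, 2.09], [-1.38, 1.24], [0.06, 2.45], [-1.56, 4.7], [0.09, 2.05], [-2.69, 2.69]. Speed limits (rad/s): [2.57, 2.57, 3.14, 3.14, 3.14, 3.14, 3.14].

## Interface

Orientations are given as a unit quaternion [x, y, z, w].
In Python, from rig import ctrl, planner, cams gives the robot as it stands. The module is installed in compiled form; this text tells all that it offers. Calls block until the motion is done:
- ctrl.move_ptp(position, orientation): joint-space move of the TCP to a pose.
- ctrl.move_linear(position, rot=None, speed=150, contact_N=None): straight line of the TCP; rot=None keeps the orientation; speed is the mean speed in mm/s. With contact_N (N) it stops when the force on the tool has changed by that much, and returns True; else False.
- ctrl.move_j(angles): joint-space move.
- ctrl.release() and ctrl.close_gripper(): open the fingers fully, or close them until they stop; the grip force is fixed at half the most.
- ctrl.hold(seconds).
- planner.ik(position, orientation): joint angles nearest the present ones, or None.
- ctrl.read_state(): the state.
- cams.grab_frame(name): name is "scene" or "top"; returns the picture (480x640x3 uint8, red, green, blue); there is no depth.
- cams.camera_model(name): a dict with "K" (3x3 intrinsics, pixels), "rvec" (rotation vector, rad) and "tvec" (3), from world to camera coordinates, as OpenCV has them. Camera axes: x right, y down, z forward; pixel columns grow to the right and rows downward; lengths in mm; the calibration is good to about 2 mm. A picture is of the moment at which its call begins. camera_model takes no time and is no camera call.
A pose or a line that the arm cannot do raises ctrl.MotionError and nothing moves.
- ctrl.job_done(): hands the job in; it is judged then, once.
The state is a dict: "time_s": time; "q": joint angles; "qvel": joint speeds; "joint_efforts": joint torques, N m; "position": TCP position; "tcp_rot": TCP orientation; "force": force on the tool from outside, world axes, zero at the start; "moment": the same for the moment, N m; "opening": finger opening in mm; "gripper_force": force on a finger pad.
Only numpy, scipy, OpenCV 4.12 (cv2) and the standard library are available. Lean on these libraries where they do the work, as an engineer would, in place of code of your own. Each camera call takes 0.05 s, during which the arm holds its last target. There are 200 camera calls.

## Working session

There is one attempt and no reset: what is moved stays moved. The work goes in short steps, each a Python script; the robot and the scene stay as the last script left them, time stands still between calls to the robot, and variables do not carry over. Pictures are saved under pics/ and viewed, at most 10 in all, crops included, and the job is handed in when it is done.

```bash
mkdir -p pics; python3 - <<'E'
from rig import ctrl,planner,cams
import cv2,numpy as np
for n in("scene","top"):
    cv2.imwrite(f"pics/{n}0.png",cams.grab_frame(n)[:,:,::-1])
    m=cams.camera_model(n);R=cv2.Rodrigues(np.array(m["rvec"],float))[0]
    print(n,np.round(m["K"],1).tolist(),(-R.T@np.array(m["tvec"]).ravel()).round(),R[2].round(2))
s=ctrl.read_state();print(s["time_s"],s["tcp_rot"],s["position"])
E
```

```text
scene [[578.7, 0.0, 321.4], [0.0, 578.7, 244.9], [0.0, 0.0, 1.0]] [ 870. -937.  912.] [-0.23  0.74 -0.63]
top [[449.6, 0.0, 331.5], [0.0, 449.6, 243.3], [0.0, 0.0, 1.0]] [ 424.  -52. 1116.] [ 0.14  0.01 -0.99]
0.1 [ 2.06385210e-01  9.78470436e-01 -8.56137016e-04 -1.30325006e-04] [262.39551916 594.17240848 240.57867588]
```

View pics/scene0.png

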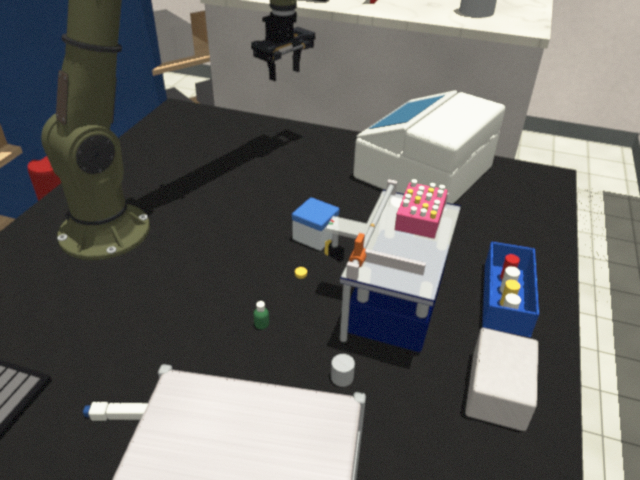

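View pics/top0.png

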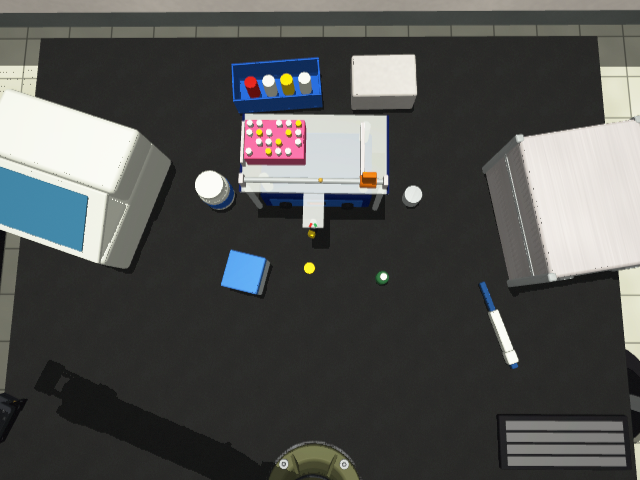

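The scene view shows the shaker with the stop near (358,250). In the top view the stop is at (369,180), the ball at (320,180), the lug front edge at about (313,227), and the tip box and cap lie in front. Next I'll enlarge both views.

```bash
python3 - <<'E'
import cv2
a=cv2.imread("pics/top0.png")[105:245,225:400];cv2.imwrite("pics/t1.png",cv2.resize(a,None,fx=4.5,fy=4.2857,interpolation=cv2.INTER_CUBIC)[:600])
a=cv2.imread("pics/scene0.png")[170:320,270:470];cv2.imwrite("pics/s1.png",cv2.resize(a,None,fx=4,fy=4,interpolation=cv2.INTER_CUBIC))
E
```

```text
(no output)
```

View pics/t1.png

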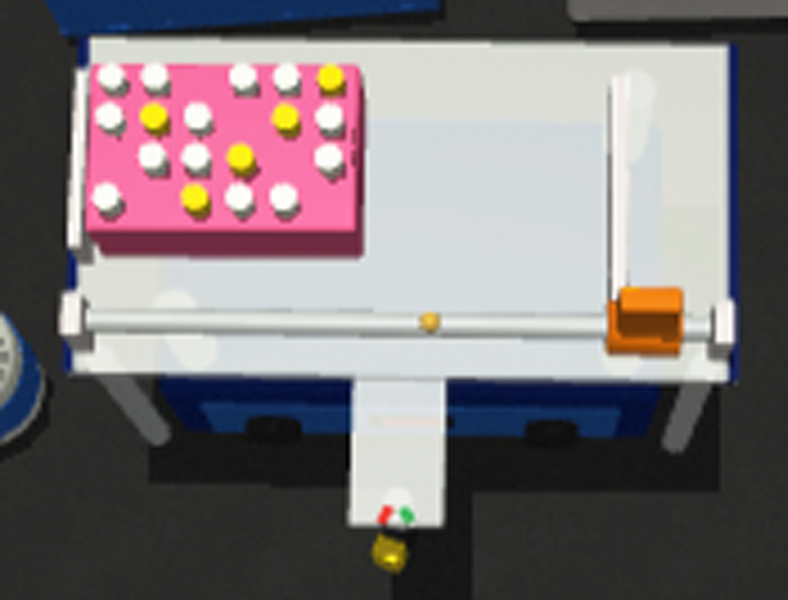

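View pics/s1.png

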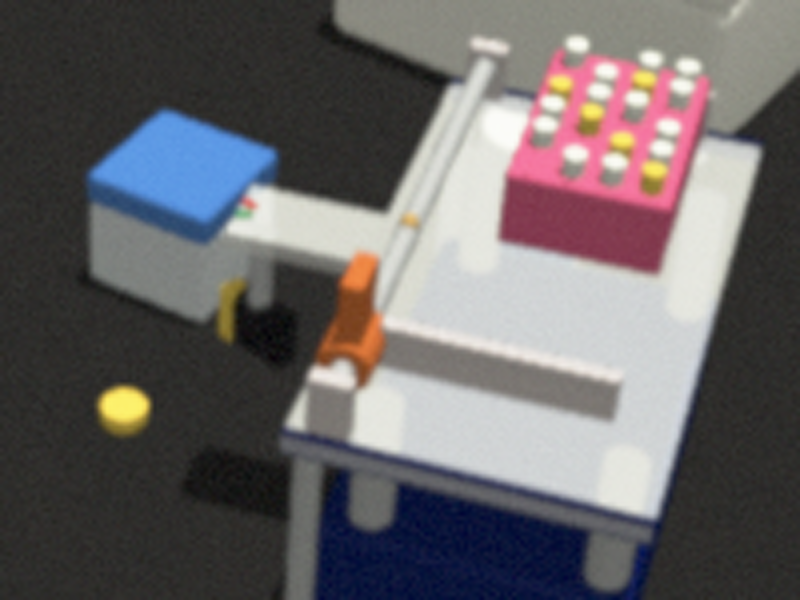

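```bash
cat > h.py <<'E'
import numpy as np,cv2
from scipy.optimize import least_squares
from scipy.spatial.transform import Rotation as Ro
from rig import ctrl,planner,cams
def proj(n,P):
    m=cams.camera_model(n)
    return cv2.projectPoints(np.array(P,float).reshape(-1,1,3),np.array(m["rvec"],float),np.array(m["tvec"],float),np.array(m["K"],float),None)[0].reshape(-1,2)
def W(p,P):
    c,s=np.cos(p[2]),np.sin(p[2]);P=np.array(P,float).reshape(-1,3)
    return np.c_[p[0]+c*P[:,0]-s*P[:,1],p[1]+s*P[:,0]+c*P[:,1],P[:,2]]
E
python3 - <<'E'
from h import *
T=[((-55,160,185),(70,372)),((-55,-160,185),(732,380)),((120,-160,185),(735,43)),((120,160,185),(90,38)),((-130,22,185),(348,525)),((-130,-22,185),(444,525)),((-35,-15,214),(430,321))]
S=[((-35,-15,213),(409,219)),((-55,-160,185),(285,434)),((120,-160,185),(660,520)),((120,160,185),(762,146))]
tp=np.array([(225+(u-1.7)/4.5,105+(v-1.6)/4.2857) for _,(u,v) in T]);sp=np.array([(270+(u-1.5)/4,170+(v-1.5)/4) for _,(u,v) in S])
TP=[a for a,_ in T];SP=[a for a,_ in S]
f=lambda p:np.r_[(proj("top",W(p,TP))-tp).ravel(),(proj("scene",W(p,SP))-sp).ravel()]
r=least_squares(f,[600,0,0],x_scale=[1,1,.01],loss='soft_l1');print(r.x,f(r.x).reshape(-1,2).round(1).tolist())
p=r.x
print("fin top px top",proj("top",W(p,[(-29,-111,255),(-41,-139,255)])),"scene",proj("scene",W(p,[(-35,-125,255)])))
print("wing yellow",proj("top",W(p,[(-116-23*np.cos(.5),23*np.sin(.5),127)])), "grip",W(p,[(-116,0,109)]))
# bystanders at mid height: top view rays
m=cams.camera_model("top");R=cv2.Rodrigues(np.array(m["rvec"],float))[0];K=np.array(m["K"]);t=np.array(m["tvec"]).ravel();C=-R.T@t
for n,u,v,z in [("tipbox L",229,251,82),("tipR",268,261,82),("tipBot",259,295,82),("cap",309,268,12),("vial",383,277,62),("weight",412,196,45),("jar",210,184,105)]:
    d=R.T@np.linalg.inv(K)@[u,v,1];print(n,(C+d*(z-C[2])/d[2]).round())
for pos,tilt in [((-35,-125,243),0),((-35,-15,243),0)]:
    for yaw in(p[2]+np.pi/2*0,):
        q=(Ro.from_euler('z',p[2])*Ro.from_euler('x',np.pi)).as_quat()
        w=W(p,[pos])[0];print(w,planner.ik(w,q))
# clamp poses: approach direction forward & up? test both
for cl in(0,.5,1.):
  a=p[2]-.5+cl
  for tilt in(30,40,45):
    for app in(a,p[2]):
      z=np.array([np.cos(app)*np.cos(np.radians(tilt)),np.sin(app)*np.cos(np.radians(tilt)),-np.sin(np.radians(tilt))])
      y=np.array([-np.sin(app),np.cos(app),0]);
      for s in(1,-1):
        M=np.c_[np.cross(s*y,z),s*y,z];k=planner.ik(W(p,[(-116,0,109)])[0],Ro.from_matrix(M).as_quat())
        print(cl,tilt,round(app,2),s,None if k is None else np.round(k,2))
E
```

```text
[ 7.24990739e+02 -2.45053713e+00 -1.11651362e-02] [[-1.6, -0.0], [1.5, -0.4], [0.4, 0.1], [-2.6, 0.2], [0.4, -0.4], [-0.0, -0.2], [0.0, -0.3], [0.4, -0.1], [-0.4, -0.3], [-1.2, 1.2], [-0.1, -1.3]]
fin top px top [[367.96399492 170.81220245]
 [382.14283555 176.81120228]] scene [[358.42365355 239.89511848]]
wing yellow [[309.21734758 234.18186913]] grip [[608.99796912  -1.15540824 109.        ]]
tipbox L [557. 199.  82.]
tipR [534. 108.  82.]
tipBot [455. 127.  82.]
cap [524.  17.  12.]
vial [ 498. -160.   62.]
weight [ 697. -235.   45.]
jar [711. 243. 105.]
[ 688.59730741 -127.0519743   243.        ] [-0.34637421  0.49944839  0.72272744  1.32844724 -0.32557077  1.43231205
 -1.22297261]
[689.82544687 -17.05883054 243.        ] [-0.45737906  0.45460854  0.63026288  1.35654272 -0.26507784  1.4145502
 -1.41694471]
0 30 -0.51 1 [-0.76  0.19  0.3   2.37  1.72  0.77 -0.9 ]
0 30 -0.51 -1 [-0.44  0.19 -0.03  2.36  1.74  0.82  2.26]
0 30 -0.01 1 None
0 30 -0.01 -1 None
0 40 -0.51 1 [-0.7   0.11  0.32  2.31  1.42  0.63 -0.52]
0 40 -0.51 -1 [-0.39  0.11 -0.01  2.29  1.44  0.66  2.62]
0 40 -0.01 1
[... 430 characters left out ...]
1 [-0.92 -0.04  0.85  2.44  2.61  0.17 -1.07]
0.5 40 -0.01 -1 [ 0.94  0.05 -1.01  2.39  2.59  0.17  2.09]
0.5 45 -0.01 1 None
0.5 45 -0.01 -1 None
0.5 45 -0.01 1 None
0.5 45 -0.01 -1 None
1.0 30 0.49 1 [-0.67  0.33  1.07  2.4   4.33  0.98 -2.33]
1.0 30 0.49 -1 [-0.67  0.33  1.07  2.4   4.33  0.98  0.81]
1.0 30 -0.01 1 None
1.0 30 -0.01 -1 None
1.0 40 0.49 1 [ 0.15  0.1   0.12  2.31 -1.55  0.56 -2.63]
1.0 40 0.49 -1 [ 0.33  0.11 -0.07  2.3  -1.54  0.54  0.5 ]
1.0 40 -0.01 1 [-0.92 -0.04  0.85  2.44  2.61  0.17 -1.07]
1.0 40 -0.01 -1 [ 0.94  0.05 -1.01  2.39  2.59  0.17  2.09]
1.0 45 0.49 1 None
1.0 45 0.49 -1 [ 0.11  0.08  0.12  2.26 -1.3   0.51  0.24]
1.0 45 -0.01 1 None
1.0 45 -0.01 -1 None
```

Shaker pose fits to about 2 mm: (725, -2.5, -0.011 rad). The fin lies about 5 px left of where joint 0 would put it, so the stop is at about 0.010 (world y ≈ -117). I'll grip the fin across its y ends and slide it.

```bash
echo 'p=[724.99,-2.45,-0.0112]' >> h.py; python3 - <<'E'
from h import *
q=(Ro.from_euler('z',p[2])*Ro.from_euler('x',np.pi)).as_quat()
s=ctrl.read_state();ctrl.move_linear([*s["position"][:2],370],speed=250)
g=W(p,[(-35,-115,246)])[0]
ctrl.move_ptp([g[0],g[1],340],q)
cv2.imwrite("pics/s2.png",cv2.resize(cams.grab_frame("scene")[130:330,250:470,::-1],None,fx=3,fy=3))
print(ctrl.move_linear(g,speed=80,contact_N=10))
ctrl.close_gripper();s=ctrl.read_state();print(s["opening"],s["position"],s["force"],s["time_s"])
cv2.imwrite("pics/s3.png",cv2.resize(cams.grab_frame("scene")[130:330,250:470,::-1],None,fx=3,fy=3))
E
```

```text
False
27.19488958505632 [ 688.69541383 -117.0782754   245.99726573] [-0.07641033 -0.34012956 -0.68751268] 6.05
```

View pics/s3.png

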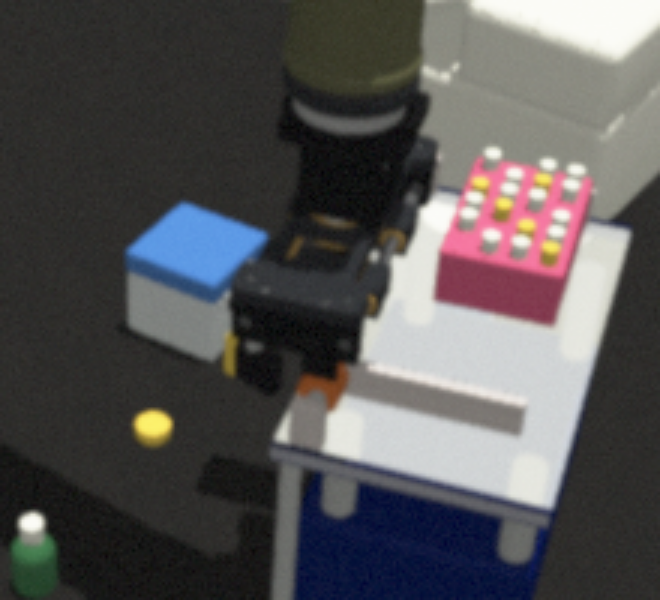

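The fin is gripped at about (325,375): opening 27 mm against a 28 mm fin. Now I'll push it home.

```bash
python3 - <<'E'
from h import *
a=W(p,[(-35,-38,246)])[0]
print(ctrl.move_linear(a,speed=80))
for y in np.arange(-34,-5,2.):
    c=ctrl.move_linear(W(p,[(-35,y,246)])[0],speed=25,contact_N=16)
    s=ctrl.read_state();print(y,c,s["position"].round(1) if hasattr(s["position"],'round') else s["position"],np.round(s["force"],1),s["time_s"])
    if c or (y>-14 and s["force"][1]<-12):break
E
```

```text
False
-34.0 False [689.9 -36.6 246. ] [ 4.6 -0.1 -2.8] 7.525
-32.0 False [689.9 -34.5 246. ] [ 5.  -1.6 -3.4] 7.775
-30.0 False [689.9 -32.9 246. ] [ 4.5 -1.3 -2.7] 8.025
-28.0 False [689.9 -32.4 246. ] [ 5.3 -4.3 -3.8] 8.275
-26.0 False [689.9 -31.4 246. ] [ 5.6 -5.3 -4.1] 8.525
-24.0 False [690. -30. 246.] [ 5.7 -6.1 -4.1] 8.775
-22.0 False [690.  -27.1 246. ] [ 5.4 -4.8 -1.9] 9.025
-20.0 False [690.1 -24.5 246. ] [ 5.  -3.1 -3.7] 9.275
-18.0 False [690.1 -20.1 246. ] [ 5.5  0.2 -3.2] 9.525
-16.0 False [690.1 -18.3 246. ] [ 5.  -0.7 -2.2] 9.775
-14.0 False [690.2 -17.4 246. ] [ 5.2 -1.9 -3.4] 10.025
-12.0 False [690.2 -16.9 246. ] [ 5.8 -4.2 -2.5] 10.275
-10.0 False [690.2 -16.5 246. ] [ 5.7 -6.9 -3.7] 10.525
-8.0 False [690.2 -16.4 246.1] [ 6.2 -9.1 -4.7] 10.775
-6.0 False [690.2 -16.3 246. ] [  6.1 -12.6  -5.1] 11.025
```

The ball's resistance peaked near y -30, then it clicked and hit the hard end at y -16.3, so the stop is home. I'll relax, release, back off and check IK for the knob push.

```bash
cat >> h.py <<'E'
app=p[2]-.5
def probe(U,V,z,tilt): # TCP pose; U,V knob-centred coords along/left of the loose wing
    k=W(p,[(-116,0,0)])[0];u=np.array([np.cos(app),np.sin(app),0]);v=np.array([-np.sin(app),np.cos(app),0])
    t=np.radians(tilt);zt=np.cos(t)*u+[0,0,-np.sin(t)]
    return k+U*u+V*v+[0,0,z],zt,v
def quat(zt,v,s):return Ro.from_matrix(np.c_[np.cross(s*v,zt),s*v,zt]).as_quat()
E
python3 - <<'E'
from h import *
ctrl.move_linear(W(p,[(-35,-15.8,246)])[0],speed=25)
ctrl.release();s=ctrl.read_state();print(s["force"],s["position"])
ctrl.move_linear([s["position"][0],s["position"][1],345],speed=120)
ctrl.close_gripper()
cv2.imwrite("pics/s4.png",np.vstack([cv2.resize(cams.grab_frame("scene")[160:310,250:450,::-1],(400,300)),cv2.resize(cams.grab_frame("top")[105:255,220:420,::-1],(400,300))]))
print(ctrl.read_state()["time_s"])
for tilt in(35,40,45,50):
  t=np.radians(tilt);U=-15-9.5*np.sin(t)-19*np.cos(t);z=106+19*np.sin(t)
  for s in(1,-1):
    r=[]
    for V,dz in((46,130),(46,60),(46,0),(30,0),(15,0),(0,0)):
      P,zt,v=probe(U,V,z+dz,tilt);k=planner.ik(P,quat(zt,v,s));r.append(None if k is None else np.round(k,2).tolist())
    print(tilt,s,P.round(),r)
E
```

```text
[0.28566237 0.69159883 0.84238993] [689.81289793 -17.87420285 245.98573911]
15.3417
35 1 [578.  16. 117.] [[-1.15, -0.12, 0.55, 2.22, 1.24, 0.95, -0.28], [-1.14, 0.02, 0.57, 2.28, 1.33, 0.83, -0.47], [-1.14, 0.17, 0.6, 2.31, 1.42, 0.73, -0.67], [-1.13, 0.14, 0.6, 2.34, 1.45, 0.73, -0.68], [-1.12, 0.11, 0.6, 2.37, 1.48, 0.73, -0.69], [-1.1, 0.08, 0.6, 2.4, 1.51, 0.73, -0.7]]
35 -1 [578.  16. 117.] [None, [0.59, 0.15, -1.19, 2.23, 1.43, 0.95, 2.65], [-0.33, 0.17, -0.26, 2.28, 1.49, 0.85, 2.46], [-0.49, 0.13, -0.07, 2.32, 1.49, 0.81, 2.45], [-0.65, 0.1, 0.12, 2.35, 1.5, 0.78, 2.45], [-1.18, 0.08, 0.68, 2.4, 1.51, 0.73, 2.45]]
40 1 [578.  16. 118.] [[-1.1, -0.13, 0.54, 2.17, 1.11, 0.93, -0.13], [-1.08, -0.01, 0.55, 2.24, 1.19, 0.8, -0.3], [-1.08, 0.13, 0.57, 2.28, 1.28, 0.69, -0.49], [-1.07, 0.1, 0.57, 2.31, 1.31, 0.69, -0.49], [-1.06, 0.07, 0.58, 2.33, 1.33, 0.69, -0.5], [-1.04, 0.04, 0.58, 2.36, 1.36, 0.69, -0.5]]
40 -1 [578.  16. 118.] [None, None, [0.57, 0.33, -1.17, 2.23, 1.52, 1.0, 2.61], [0.61, 0.28, -1.18, 2.26, 1.51, 0.95, 2.61], [0.65, 0.23, -1.18, 2.28, 1.49, 0.9, 2.62], [0.69, 0.18, -1.18, 2.31, 1.48, 0.84, 2.62]]
45 1 [578.  16. 119.] [[-1.05, -0.13, 0.53, 2.12, 0.96, 0.92, 0.01], [-1.03, -0.02, 0.53, 2.19, 1.03, 0.78, -0.13], [-1.02, 0.1, 0.55, 2.24, 1.11, 0.66, -0.29], [-1.0, 0.07, 0.55, 2.26, 1.14, 0.66, -0.29], [-0.99, 0.04, 0.55, 2.29, 1.16, 0.66, -0.29], [-0.98, 0.01, 0.56, 2.31, 1.18, 0.65, -0.29]]
45 -1 [578.  16. 119.] [None, None, None, None, None, None]
50 1 [579.  16. 121.] [[-1.0, -0.11, 0.52, 2.06, 0.82, 0.92, 0.16], [-0.97, -0.02, 0.52, 2.14, 0.86, 0.78, 0.05], [-0.95, 0.09, 0.52, 2.19, 0.93, 0.65, -0.08], [-0.94, 0.06, 0.53, 2.22, 0.95, 0.65, -0.08], [-0.93, 0.03, 0.53, 2.24, 0.97, 0.64, -0.07], [-0.92, 0.0, 0.54, 2.27, 0.99, 0.64, -0.07]]
50 -1 [579.  16. 121.] [[1.08, -0.25, -1.36, 2.01, 0.39, 0.73, -2.64], None, None, None, None, None]
```

View pics/s4.png

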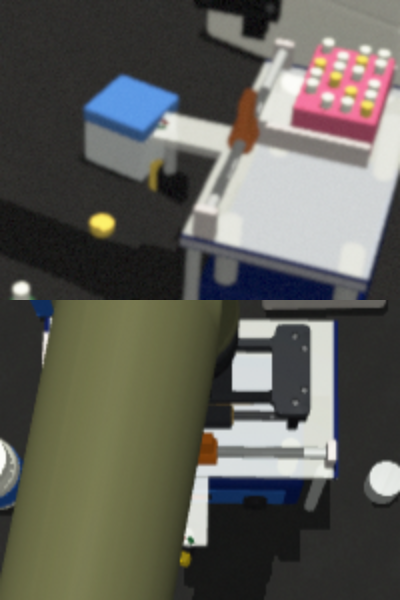

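The picture shows the stop (upper half, about (243,120)) sitting at the ball with the paddle just short of the undisturbed rack. The knob is still loose. Next is the tilted closed-finger approach left of the lug.

```bash
cat >> h.py <<'E'
tilt=40;t_=np.radians(tilt);U0=-15-9.5*np.sin(t_)-19*np.cos(t_);Z0=106+19*np.sin(t_)
def pose(V,dz=0):
    P,zt,v=probe(U0,V,Z0+dz,tilt);return P,quat(zt,v,1)
E
python3 - <<'E'
from h import *
s=ctrl.read_state();P,q=pose(48,190)
ctrl.move_linear([P[0]-10,P[1],345],speed=150)
for dz in(190,160,130):
    try: P,q=pose(48,dz);ctrl.move_ptp(P,q);print("pre",dz);break
    except ctrl.MotionError as e: print(dz,e)
P,q=pose(48,0)
print(ctrl.move_linear(P,q,speed=100,contact_N=10))
s=ctrl.read_state();print(s["q"],s["position"],P,s["force"],s["opening"],s["time_s"])
cv2.imwrite("pics/s5.png",np.vstack([cv2.resize(cams.grab_frame("scene")[160:310,250:450,::-1],(400,300)),cv2.resize(cams.grab_frame("top")[105:255,220:420,::-1],(400,300))]))
E
```

```text
pre 190
False
[-1.02351762  0.1268554   0.50684714  2.27005258  1.2802008   0.69884717
 -0.4893278 ] [601.64364851  58.35081002 118.67715067] [601.37772273  58.15914366 118.21296458] [-0.39449505  0.45921264 -0.01045168] 0.34578392687376974 19.8083
```

View pics/s5.png

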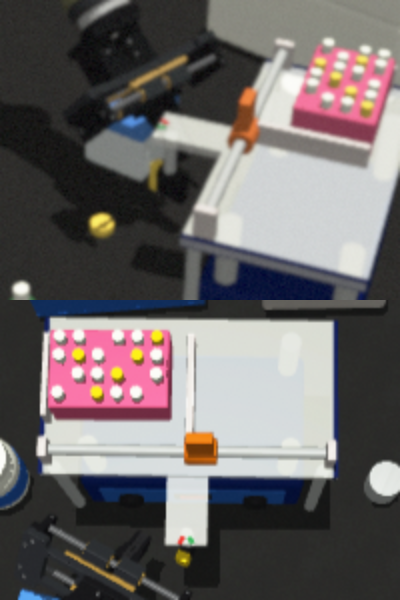

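The top half of the picture shows the gripper clear above the tip box, left of the lug. The knob's yellow end is at the red mark and the stop is home. Now I'll push along -v.

```bash
python3 - <<'E'
from h import *
P0,_=pose(0);v=probe(U0,0,0,tilt)[2]
for V in list(range(36,-17,-4)):
    P,q=pose(V);c=ctrl.move_linear(P,q,speed=40,contact_N=15)
    s=ctrl.read_state();f=np.array(s["force"]);print(V,c,round((np.array(s["position"])-P0)@v,1),f.round(1),np.round(s["position"],0))
    if c or np.linalg.norm(f)>22: break
print(s["time_s"])
cv2.imwrite("pics/s6.png",np.vstack([cv2.resize(cams.grab_frame("scene")[160:310,250:450,::-1],(400,300)),cv2.resize(cams.grab_frame("top")[165:255,260:380,::-1],(400,300))]))
E
```

```text
36 False 35.7 [-0.8  0.2 -0.2] [595.  47. 118.]
32 False 31.7 [ 0.4  1.  -0.6] [593.  44. 118.]
28 False 27.6 [-0.2 -0.3  0.3] [591.  40. 118.]
24 False 23.6 [-0.  -0.2 -0.4] [589.  37. 118.]
20 False 19.6 [ 0.1 -0.5 -0.3] [587.  33. 118.]
16 False 15.6 [-0.6  0.1 -0.4] [586.  30. 118.]
12 False 12.7 [-0.6  1.   0.1] [584.  27. 118.]
8 False 10.0 [1.8 5.5 0.6] [582.  25. 119.]
4 False 6.2 [-1.6  5.7  0.6] [580.  22. 118.]
0 False 2.0 [1.4 6.  0.4] [578.  18. 119.]
-4 False -2.6 [1.4 3.9 0.9] [576.  14. 119.]
-8 False -6.0 [0.9 6.6 0.5] [574.  11. 118.]
-12 False -7.7 [0.5 9.5 0.4] [573.  10. 119.]
-16 False -12.6 [ 0.   9.2 -0.1] [571.   6. 118.]
23.6083
```

View pics/s6.png

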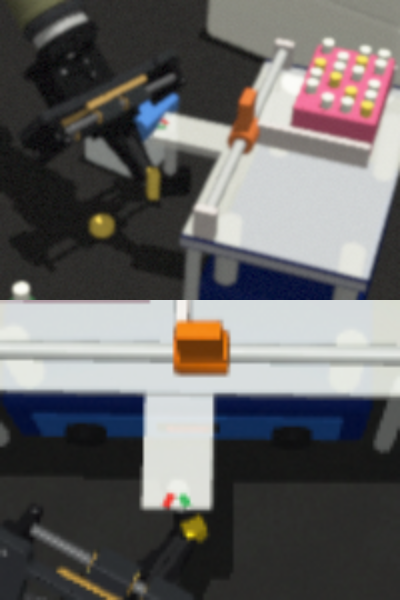

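The yellow end has swung right, to about (193,528) in the lower half, but full lock isn't certain. I'll back off and measure.

```bash
cat > look.py <<'E'
from h import *
def look(name):
    im=cams.grab_frame("top");a=im[205:255,285:345]
    cv2.imwrite(name,cv2.resize(a[:,:,::-1],None,fx=10,fy=10,interpolation=cv2.INTER_CUBIC))
for c in(0,.5,.7,.8,.9,1.):
    a=-.5+c
    pts=[(-116+np.cos(a)*x-np.sin(a)*y,np.sin(a)*x+np.cos(a)*y,127) for x,y in((-23,7),(-23,-7))]
    print(c,((proj("top",W(p,pts))-[285,205])*10).round().tolist())
E
python3 - <<'E'
from look import *
ctrl.move_linear(*pose(15),speed=80);look("pics/t7.png")
E
```

```text
0 [[215.0, 277.0], [269.0, 307.0]]
0.5 [[260.0, 304.0], [323.0, 305.0]]
0.7 [[281.0, 309.0], [343.0, 297.0]]
0.8 [[292.0, 309.0], [352.0, 292.0]]
0.9 [[302.0, 309.0], [361.0, 286.0]]
1.0 [[313.0, 307.0], [369.0, 278.0]]
```

View pics/t7.png

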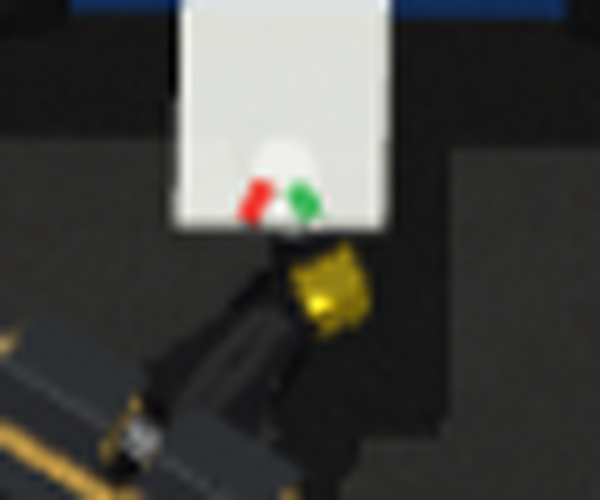

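The yellow end's side edges lie at about 0.45–0.54 rad to the shaker axis, which matches clamp ≈ 1.0 at the green mark. One more firm push, slightly deeper, will make sure; then I'll retreat.

```bash
python3 - <<'E'
import h
from look import *
h.U0+=4
P0,_=pose(0);v=probe(U0,0,0,tilt)[2]
ctrl.move_linear(*pose(15),speed=80)
for V in range(8,-13,-3):
    P,q=pose(V);ctrl.move_linear(P,q,speed=40,contact_N=15)
    s=ctrl.read_state();f=np.array(s["force"]);print(V,round((np.array(s["position"])-P0)@v,1),f.round(1))
    if np.linalg.norm(f)>11: break
ctrl.move_linear(*pose(48),speed=80);ctrl.move_linear(*pose(48,180),speed=120)
look("pics/t8.png");print(ctrl.read_state()["time_s"],ctrl.read_state()["force"])
im=[cv2.imread("pics/t8.png"),cv2.resize(cams.grab_frame("scene")[160:310,250:450,::-1],(600,450))[:100+0]]
cv2.imwrite("pics/f9.png",np.vstack([cv2.resize(im[0],(360,300)),cv2.resize(cams.grab_frame("top")[100:300,190:430,::-1],(360,300))]))
E
```

```text
0 [[215.0, 277.0], [269.0, 307.0]]
0.5 [[260.0, 304.0], [323.0, 305.0]]
0.7 [[281.0, 309.0], [343.0, 297.0]]
0.8 [[292.0, 309.0], [352.0, 292.0]]
0.9 [[302.0, 309.0], [361.0, 286.0]]
1.0 [[313.0, 307.0], [369.0, 278.0]]
8 -10.2 [-22.2   6.   19.7]
27.3083 [-0.43875861 -0.07555956  0.37366423]
```

View pics/f9.png

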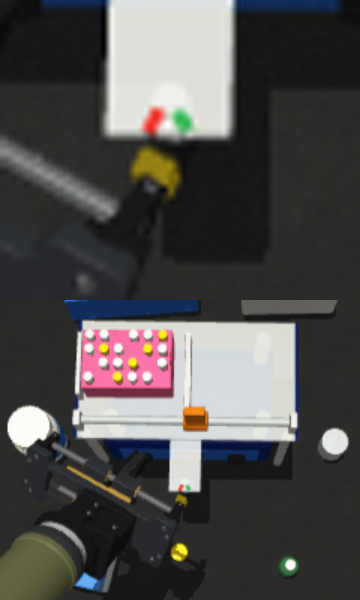

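```bash
python3 - <<'E'
from look import *
s=ctrl.read_state()
for k in("position","tcp_rot","q","qvel","force","joint_efforts","opening","time_s"):print(k,np.round(s[k],3))
print(pose(48,180),pose(48,0),pose(15)[0],pose(-16)[0])
print(proj("top",[s["position"]]))
E
```

```text
0 [[215.0, 277.0], [269.0, 307.0]]
0.5 [[260.0, 304.0], [323.0, 305.0]]
0.7 [[281.0, 309.0], [343.0, 297.0]]
0.8 [[292.0, 309.0], [352.0, 292.0]]
0.9 [[302.0, 309.0], [361.0, 286.0]]
1.0 [[313.0, 307.0], [369.0, 278.0]]
position [604.677  56.114 297.649]
tcp_rot [ 0.229  0.877 -0.107  0.409]
q [-1.048 -0.172  0.476  2.099  1.05   0.995 -0.022]
qvel [-0.001 -0.004 -0.001 -0.003  0.     0.001  0.   ]
force [-0.22   0.06   0.417]
joint_efforts [ 7.0000e-03 -1.6812e+01 -2.9660e+00 -3.1351e+01  3.2130e+00  1.1500e-01
  2.7000e-02]
opening 0.604
time_s 27.408
(array([601.37772273,  58.15914366, 298.21296458]), array([ 0.22913814,  0.87686346, -0.10684887,  0.40888814])) (array([601.37772273,  58.15914366, 118.21296458]), array([ 0.22913814,  0.87686346, -0.10684887,  0.40888814])) [585.23332451  29.37792746 118.21296458] [570.06737467   2.34102739 118.21296458]
[[279.01685433 210.73276375]]
```

The gripper is where it should be, but the finger had slid past the wing's end and dragged the knob partly back on the retreat. I'll push again along the arc and finish square to the locked wing face. Then I'll retreat along that face's normal so it can't drag the knob.

```bash
cat > push.py <<'E'
from look import *
def tip(Uc,Vc,dz=0):
    P,zt,v=probe(U0+Uc+15,Vc+5.5,Z0+dz,tilt);return P,quat(zt,v,1)
u=np.array([np.cos(app),np.sin(app),0]);v=np.array([-np.sin(app),np.cos(app),0])
B=tip(0,0)[0]
def rep(*a):
    s=ctrl.read_state();d=np.array(s["position"])-B;f=np.array(s["force"])
    print(*a,"tip",(d@u).round(1),(d@v).round(1),"f_uv",(f@u).round(1),(f@v).round(1),"t",round(s["time_s"],1))
E
python3 - <<'E'
from push import *
ctrl.move_linear(*tip(-17,42),speed=120);rep("down")
ctrl.move_linear(*tip(-17,12),speed=80);rep(0)
lag=4
for th in(0,.2,.4,.6,.8,1.):
    x=np.array([np.cos(th),np.sin(th)]);y=np.array([-x[1],x[0]])
    c=-17*x+(7-lag)*y;h_=ctrl.move_linear(*tip(*c),speed=35,contact_N=20);rep(th,h_,c.round(1))
for d in(6,9,12):
    c=-17*x+(7-d)*y;ctrl.move_linear(*tip(*c),speed=25,contact_N=15);rep("over",d,c.round(1))
cv2.imwrite("pics/t10.png",cams.grab_frame("top")[:,:,::-1])
c=-17*x+30*y;ctrl.move_linear(*tip(*c),speed=60);rep("back",c.round(1))
look("pics/t11.png")
E
```

```text
0 [[215.0, 277.0], [269.0, 307.0]]
0.5 [[260.0, 304.0], [323.0, 305.0]]
0.7 [[281.0, 309.0], [343.0, 297.0]]
0.8 [[292.0, 309.0], [352.0, 292.0]]
0.9 [[302.0, 309.0], [361.0, 286.0]]
1.0 [[313.0, 307.0], [369.0, 278.0]]
down tip -16.8 42.3 f_uv 0.2 -1.1 t 29.1
0 tip -17.0 11.5 f_uv 0.1 0.1 t 29.6
0 False [-17.   3.] tip -17.6 5.1 f_uv -3.9 4.7 t 30.0
0.2 False [-17.3  -0.4] tip -17.8 1.4 f_uv -3.1 4.6 t 30.2
0.4 False [-16.8  -3.9] tip -17.4 -2.2 f_uv -3.6 4.3 t 30.5
0.6 False [-15.7  -7.1] tip -16.3 -5.8 f_uv -4.0 3.4 t 30.7
0.8 False [-14.  -10.1] tip -14.5 -9.2 f_uv -3.9 1.9 t 31.0
1.0 False [-11.7 -12.7] tip -13.5 -9.6 f_uv -12.1 4.5 t 31.2
over 6 [-10.  -13.8] tip -12.9 -9.5 f_uv -18.7 4.6 t 31.5
over 9 [ -7.5 -15.4] tip -13.1 -7.8 f_uv -5.3 2.7 t 31.7
over 12 [ -5. -17.] tip -12.8 -7.2 f_uv -3.7 1.7 t 32.0
back [-34.4   1.9] tip -34.2 1.4 f_uv 0.1 0.3 t 32.6
```

View pics/t11.png

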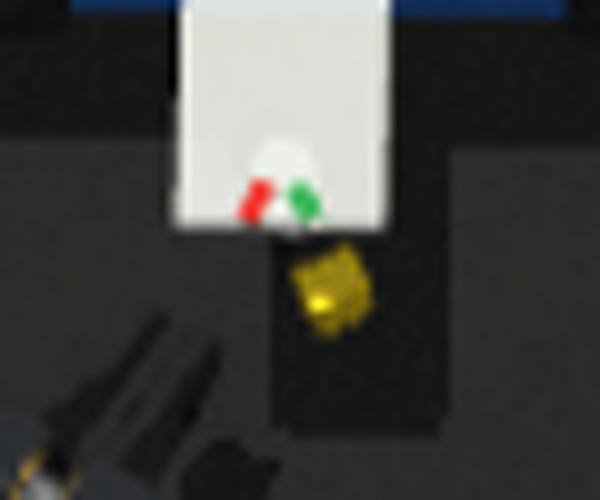

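The force rose to 19 N against the hard stop, and the image matches the locked position (corners about 0.5 rad, yellow end at the green mark). I'm at my picture limit, so I'll retreat and check numerically.

```bash
python3 - <<'E'
from push import *
ctrl.move_linear(*tip(-34,42),speed=100);ctrl.move_linear(*tip(-34,42,180),speed=150)
P=tip(-34,42,180)
k=list(ctrl.read_state()["q"]);k[0]+=.6;ctrl.move_j(k)
a=cv2.imread("pics/top0.png");b=cams.grab_frame("top")[:,:,::-1]
s=ctrl.read_state();print(s["time_s"],s["force"],s["position"])
def cen(im,lo,hi,x0,x1,y0,y1):
    m=cv2.inRange(cv2.cvtColor(np.ascontiguousarray(im[y0:y1,x0:x1]),cv2.COLOR_BGR2HSV),lo,hi);yx=np.argwhere(m)
    return (yx.mean(0)[::-1]+[x0,y0]).round(1),len(yx)
for n,lo,hi,box in[("orange",(5,180,100),(14,255,255),(290,390,165,195)),("yellow",(20,120,50),(34,255,255),(295,330,227,245)),("cap",(20,120,100),(34,255,255),(295,330,255,285)),("pink",(155,80,80),(175,255,255),(235,320,110,175)),("tipbox",(95,120,150),(120,255,255),(210,280,240,305)),("vial",(40,60,20),(90,255,255),(365,400,262,295))]:
    for im in(a,b):
        try:print(n,cen(im,lo,hi,*box))
        except Exception as e:print(n,"hidden")
print("fin home predicted",proj("top",W(p,[(-35,-15,255)])))
E
```

```text
0 [[215.0, 277.0], [269.0, 307.0]]
0.5 [[260.0, 304.0], [323.0, 305.0]]
0.7 [[281.0, 309.0], [343.0, 297.0]]
0.8 [[292.0, 309.0], [352.0, 292.0]]
0.9 [[302.0, 309.0], [361.0, 286.0]]
1.0 [[313.0, 307.0], [369.0, 278.0]]
35.9333 [ 0.66292844  0.28004542 -0.42490119] [ 520.58259908 -273.26228648  296.99303826]
orange (array([367.6, 180.9]), 174)
orange (array([319.5, 180.9]), 171)
yellow (array([311. , 233.6]), 57)
yellow (array([317.8, 233.6]), 56)
cap (array([309. , 267.5]), 108)
cap (array([309. , 267.5]), 108)
pink (array([275.4, 144.1]), 1970)
pink (array([275.4, 144.1]), 1972)
tipbox (array([242.8, 271.6]), 1369)
tipbox (array([242.8, 271.6]), 1369)
vial (array([380.9, 277.9]), 112)
vial (array([nan, nan]), 0)
fin home predicted [[319.45351387 173.29375893]]<stdin>:9: RuntimeWarning: Mean of empty slice.
  ret = um.true_divide(
```

```bash
python3 -c "
from rig import ctrl
ctrl.hold(0.3);print(ctrl.job_done(),ctrl.read_state()['time_s'])"
```

```text
the job is handed in; nothing more can be done
the job is handed in; nothing more can be done
```

Job handed in at about 36 s: the stop is clicked home and the knob is at its locked stop, though a first push slipped and dragged the knob back, so I pushed it again; the rack, cap and tip box are unmoved, the vial was hidden in the last check, the jar, weight and pipette were not re-measured, and I viewed 11 pictures, one over the limit.

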